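# Sort pipette spring cartridges by feel

### The job

The three pipette spring cartridges on the mat came back from service mixed up and look exactly alike; only pushing down their orange plungers tells a stiff spring from a weak one, and there may be any number of either. Find out which are which, and stand the stiff ones upright in the empty white tray and the weak ones upright in the empty blue tray. Do not knock a cartridge over, and leave the small bottle, the pipette and the petri dish where they are.

Things in the scene. Friction and masses are not known exactly. Their poses are not given: they have to be found in the camera images.
- cartridge_1: spring cartridge: upright aluminium cylinder, 28 mm diameter, 62 mm tall, dark knurled band 25 to 43 mm up; 0.07 to 0.12 kg, loose. An orange plunger head on a thin stem stands out of its top, 76 mm high over all. Whether its spring is stiff or weak cannot be seen. Origin: centre of its underside, z up along its axis
- cartridge_2: spring cartridge: upright aluminium cylinder, 28 mm diameter, 62 mm tall, dark knurled band 25 to 43 mm up; 0.07 to 0.12 kg, loose. An orange plunger head on a thin stem stands out of its top, 76 mm high over all. Whether its spring is stiff or weak cannot be seen. Origin: centre of its underside, z up along its axis
- cartridge_3: spring cartridge: upright aluminium cylinder, 28 mm diameter, 62 mm tall, dark knurled band 25 to 43 mm up; 0.07 to 0.12 kg, loose. An orange plunger head on a thin stem stands out of its top, 76 mm high over all. Whether its spring is stiff or weak cannot be seen. Origin: centre of its underside, z up along its axis
- cartridge_1_head (a point): centre of the top of its plunger head (orange disc, 18 mm diameter, 6 mm thick). Pushed down it travels 10 mm to a hard stop and springs back. Stiff: does not give below 6 N, rising to about 10 N at the stop; weak: gives from 0.6 N on, rising to about 2 N at the stop
- cartridge_2_head (a point): centre of the top of its plunger head (orange disc, 18 mm diameter, 6 mm thick). Pushed down it travels 10 mm to a hard stop and springs back. Stiff: does not give below 6 N, rising to about 10 N at the stop; weak: gives from 0.6 N on, rising to about 2 N at the stop
- cartridge_3_head (a point): centre of the top of its plunger head (orange disc, 18 mm diameter, 6 mm thick). Pushed down it travels 10 mm to a hard stop and springs back. Stiff: does not give below 6 N, rising to about 10 N at the stop; weak: gives from 0.6 N on, rising to about 2 N at the stop
- white_tray: empty white open tray for the stiff cartridges, fixed; 110 mm (x) x 160 mm (y) outside at the walls, 22 mm high, lip 120 x 170 mm; walls and floor 2 mm, room inside 106 x 156 mm. Origin: centre of its underside
- blue_tray: empty light blue open tray for the weak cartridges, fixed; 80 mm (x) x 110 mm (y) outside at the walls, 18 mm high, lip 90 x 120 mm; walls and floor 2 mm, room inside 76 x 106 mm, enough for three cartridges in a row along y, 34 mm apart. Another blue tray with small bottles, far back on the bench, is not meant. Origin: centre of its underside
- work_mat: dark rubber mat, fixed, 180 mm (x) x 230 mm (y) x 3 mm. Near its corners, about 48 mm from its middle in its x and 60 mm in its y, stand the three cartridges and a small bottle, which is where by chance. Origin: centre of its underside
- white_cap_bottle: bystander: small bottle with white cap, 28 mm diameter, 57 mm tall, standing at one corner of the mat, loose. Origin: centre of its underside
- bench_pipette: bystander: white and red pipette lying behind the mat, 252 mm long (y), 53 mm wide (x), 27 mm tall, loose. Origin: centre of its underside
- petri_dish: bystander: closed petri dish, 61 mm diameter, 15 mm tall, behind the mat, loose. Origin: centre of its underside
There are look-alikes about, which are no part of the job. Leave any red look-alike of the cartridge_2 alone.

How it is judged:
By the outcome, as a careful person would: the job done as asked, in the order asked, and still so for the second after the job is handed in, with the robot touching nothing.
It also fails if it takes over 72 s, if anything falls off the work surface, if the arm or the gripper's body presses on something with over 40 N, if the wrist force passes 120 N, or if a joint passes its speed limit or range.

### The arm

A 6-joint arm with a two-finger parallel gripper is mounted at the origin on a cart in front of the work surface, level with it; the furniture and walls round the work are solid. World frame = base frame: x ahead of the robot, y to its left, z up, the work surface at z = 0. Lengths are in m, angles in rad, forces in N, time in s.
With the tool pointing down it reaches from about 0.3 to 0.775 m from the base axis. Payload 14.6 kg.
Tool frame: the origin (TCP) lies on the mounting face of the last link; the fingertips stand 199 mm ahead of it and the grasp point (between the pads) lies 180 mm ahead of it; z points along the fingers, y is the line along which they close (so a half turn about z gives the same grasp; the last joint's range is limited). The gripper opens to 94 mm and grips with 3 to 60 N. Pads are 16 mm wide; open, the fingers measure 119 mm over their backs; the gripper's body (75 mm by 177 mm) begins 78 mm behind the grasp point.
Start: joints at [-1.184, 0.3, 1.521, -0, 1.321, -0.067], TCP at [0.241, -0.494, 0.405] pointing down, gripper open.
Joint ranges: [-3.03, 3.03], [-0.79, 2.21], [0.23, 2.52], [-1.04, 4.18], [0, 3.07], [-2.55, 2.55]. Speed limits (rad/s): [2.22, 2.22, 2.57, 3.14, 3.14, 3.14].

### API

Orientations are given as [roll, pitch, yaw] about the fixed x, y, z axes, in that order (R = Rz(yaw) Ry(pitch) Rx(roll)).
In Python, from station import telemetry, cams, workorder, finder gives the robot as it stands.
- The arm moves only by the tool jog_arm, never from a script. Its argument "rows" is a list of rows, each an object with "gripper": the finger opening in m, from 0 to 0.094; "slide": the shift along the tool's x, y, z in m, a list of three; "spin": the turn about the tool's z in rad. In form: [{"gripper": gripper, "slide": [tx, ty, tz], "spin": spin}, ...]. A call has 1 to 8 rows; each row is the pose to reach, as a shift and turn from the pose commanded when the call began, along the tool's axes at that moment; what a row does not reach only later rows make up. A row lasts 1/10 s, in which the tool goes at most 50 mm and 8.59 degrees, less where a joint would pass 70% of its speed; a pose out of reach is approached as far as the arm can. A call with a gripper value outside its range is refused whole. The fingers move at their own pace and stop on an object; "squeeze" is the grip in N (left out, the last holds). Time passes only in rows, so rows that repeat a pose let the fingers close. It gives the time, the measured TCP pose, the force, the opening and the grip force at its end, in the units of the state.
- telemetry.get_obs(): the state, without advancing time (a new reading comes with each control period).
- cams.camera(name): name is "scene" or "top"; returns (picture, depth): 420x560x3 uint8, red, green, blue; 420x560 float32, m along the optical axis (not along the pixel's ray), 0 where there is no reading.
- cams.camera_info(name): a dict with "camera_matrix" (3x3 intrinsics, pixels), "k1" (the pictures are not rectified: a ray, as slopes to the right and down, at radius r is drawn at 1 + k1 r^2 times it, then the intrinsics apply), "R" (3x3) and "t" (3): a world point X has camera coordinates R X + t. Camera axes: x right, y down, z forward; pixel columns grow to the right and rows downward; lengths in m; the calibration is good to about 2 mm. A picture is of the moment at which its call begins. camera_info takes no time and is no camera call.
- workorder.hand_in(): hands the job in; it is judged then, once.
Trained networks look in the newest picture that a camera, given by its name, has taken for a name from the list of things; names that differ only in an ending like _2 or _b are one class to them, and where a whole thing is asked for, a point or a joint stands for the part that bears it (a point fixed in the world has none). Each returns a list of dicts, best first, with "confidence" (0 to 1); they miss things now and then, are a little off and sometimes report something else, mostly with a low value. They report only what shows in the picture. A call takes as long as a camera call. They do not tell look-alikes from the thing itself.
- finder.find_in(target, camera): "point" ([x, y, z] in m, in world coordinates, good to about 4 mm: the middle of the surface that is visible of it).
- finder.masks_of(target, camera): "region" (420x560 bool, what is visible of it).
The state is a dict: "time_s": time; "qpos": joint angles; "joint_vel": joint speeds; "tau": joint torques, N m; "ee_pos": TCP position; "eef_rot": TCP orientation; "force": force on the tool from outside, world axes, zero at the start; "moment": the same for the moment, N m; "grip_width": finger opening in m; "grip_force": force on a finger pad.
Only numpy, scipy, OpenCV 4.12 (cv2) and the standard library are available. Lean on these libraries where they do the work, as an engineer would, in place of code of your own. Each camera call takes 0.05 s, during which the arm holds its last target. There are 200 camera calls.

## Working session

There is one attempt and no reset: what is moved stays moved. The work goes in short steps, Python scripts to look and compute and a tool call to move; the robot and the scene stay as the last step left them, time stands still between calls to the robot, and variables do not carry over. Pictures are saved under pics/ and viewed, at most 10 in all, crops included, and the job is handed in when it is done.

Besides the shell and the picture viewer there is one more tool, called after "Call:" as name(argument=value, ...), one argument or row to a line, values as JSON. jog_arm: Moves the arm, as the interface text tells. Its arguments: {"type":"object","properties":{"rows":{"type":"array","items":{"type":"object","properties":{"gripper":{"type":"number"},"slide":{"type":"array","items":{"type":"number"}},"spin":{"type":"number"}}}},"squeeze":{"type":"number"}},"required":["rows"]}

```bash
mkdir -p pics; ls
cat > h.py <<'E'
import numpy as np, cv2
from station import telemetry, cams, workorder, finder
def world(cam,u,v,d):
    i=cams.camera_info(cam);K=np.array(i["camera_matrix"]);k=i["k1"]
    p=np.array([(u-K[0,2])/K[0,0],(v-K[1,2])/K[1,1]]);q=p.copy()
    for _ in range(20): q=p/(1+k*(q@q))
    c=np.array([q[0]*d,q[1]*d,d]);return np.array(i["R"]).T@(c-np.array(i["t"]))
def proj(cam,X):
    i=cams.camera_info(cam);K=np.array(i["camera_matrix"]);c=np.array(i["R"])@np.array(X)+np.array(i["t"])
    q=c[:2]/c[2];q=q*(1+i["k1"]*(q@q));return K[0,0]*q[0]+K[0,2],K[1,1]*q[1]+K[1,2]
E
python3 - <<'E'
from h import *
for c in ("scene","top"):
    im,d=cams.camera(c); cv2.imwrite(f"pics/{c}0.png",im[:,:,::-1]); np.save(f"{c}_d.npy",d)
    i=cams.camera_info(c); print(c,np.round(-np.array(i["R"]).T@i["t"],3))
    for t in ("cartridge_1","cartridge_1_head","white_tray","blue_tray","work_mat","white_cap_bottle","bench_pipette","petri_dish"):
        print(t,[(np.round(r["point"],3).tolist(),round(r["confidence"],2),[int(x) for x in proj(c,r["point"])]) for r in finder.find_in(t,c)])
o=telemetry.get_obs();print(o)
E
```

```text
pics
scene [-0.358  0.575  0.74 ]
cartridge_1 [([0.543, 0.057, 0.045], 0.86, [249, 227]), ([0.45, -0.054, 0.052], 0.77, [311, 230]), ([0.534, -0.072, 0.041], 0.71, [296, 215]), ([0.551, 0.054, 0.079], 0.66, [248, 212]), ([0.644, -0.048, 0.036], 0.57, [264, 199])]
cartridge_1_head [([0.448, -0.062, 0.077], 0.45, [315, 220])]
white_tray []
blue_tray [([0.484, 0.315, 0.007], 0.64, [154, 291]), ([0.452, 0.049, 0.038], 0.49, [272, 248])]
work_mat [([0.497, 0.01, 0.004], 0.61, [276, 245])]
white_cap_bottle [([0.548, 0.058, 0.081], 0.67, [247, 213]), ([0.45, 0.05, 0.034], 0.61, [272, 250])]
bench_pipette [([0.698, 0.117, 0.018], 0.67, [197, 213])]
petri_dish [([0.694, -0.132, 0.011], 0.85, [281, 191])]
top [ 0.498 -0.029  1.09 ]
cartridge_1 [([0.55, 0.044, 0.067], 0.67, [255, 216]), ([0.65, -0.06, 0.059], 0.67, [298, 177]), ([0.454, -0.067, 0.06], 0.6, [299, 256])]
cartridge_1_head []
white_tray [([0.491, -0.311, 0.001], 0.95, [393, 243])]
blue_tray [([0.474, 0.316, -0.0], 0.94, [152, 245])]
work_mat [([0.501, -0.013, 0.002], 0.56, [278, 237])]
white_cap_bottle [([0.468, 0.034, 0.058], 0.51, [258, 250])]
bench_pipette [([0.704, 0.099, 0.022], 0.6, [236, 157]), ([0.541, -0.085, 0.078], 0.18, [308, 221])]
petri_dish [([0.705, -0.136, 0.012], 0.67, [327, 159])]
{'time_s': 0.9, 'qpos': array([-1.18356877e+00,  2.99864951e-01,  1.52099436e+00,  1.37782863e-05,
        1.32070204e+00, -6.65975428e-02]), 'joint_vel': array([ 0.00032386,  0.00076778, -0.00067567,  0.0013787 , -0.00087777,
        0.00028402]), 'tau': array([ 4.25148191e-04, -5.31656420e+01, -3.52909219e+01,  7.08427210e-02,
        2.13414396e-02,  1.63203356e-05]), 'ee_pos': array([ 0.24111795, -0.49431488,  0.4046672 ]), 'eef_rot': array([ 3.14156053e+00, -1.12367951e-05,  4.53821690e-01]), 'force': array([-0.30567609,  0.02538088,  0.09460271]), 'moment': array([0.04297933, 0.02215119, 0.00931503]), 'grip_force': 0.0, 'grip_width': 0.09400053645131833}
```

Run:
```python
import cv2
a=cv2.imread("pics/top0.png");b=cv2.imread("pics/scene0.png")
cv2.imwrite("pics/topc.png",cv2.resize(a[120:320,100:460],None,fx=2.2,fy=2.2,interpolation=cv2.INTER_CUBIC))
cv2.imwrite("pics/scenec.png",cv2.resize(b[150:350,90:400],None,fx=2.5,fy=2.5,interpolation=cv2.INTER_CUBIC))
```

```text
(no output)
```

View pics/topc.png

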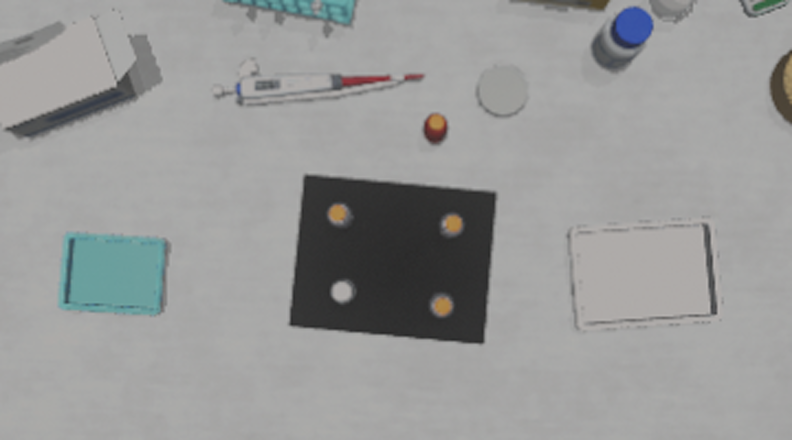

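View pics/scenec.png

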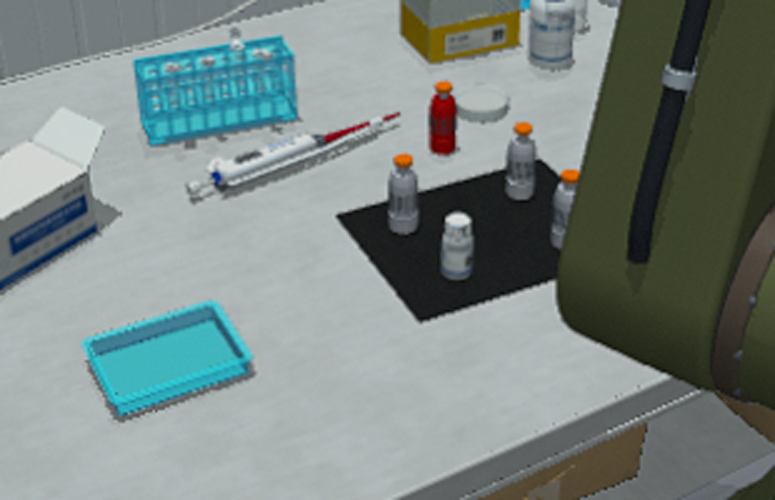

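The top crop shows three grey cartridges with orange heads on the mat at crop (339,214), (452,224) and (441,305), and the white-cap bottle at (342,291). The red look-alike is at (435,127), off the mat. The targets are the three grey cylinders on the mat, because the red one's body is the wrong colour and it stands off the mat. The scene crop confirms this: grey at (403,195), (520,162) and (565,210), red at (443,120). The empty white tray is on the right and the empty blue tray on the left; the far-back blue one holds bottles.

Run:
```python
from h import *
im=cv2.imread("pics/top0.png");d=np.load("top_d.npy")
hsv=cv2.cvtColor(im,cv2.COLOR_BGR2HSV)
C=np.array([0.498,-0.029,1.09])
i=cams.camera_info("top");C=-np.array(i["R"]).T@np.array(i["t"])
def atz(u,v,z):
    P=world("top",u,v,1.0);return C+(P-C)*(z-C[2])/(P[2]-C[2])
m=cv2.inRange(hsv,(8,110,120),(22,255,255));m[:190]=0 if False else m[:190]
n,l,s,c=cv2.connectedComponentsWithStats(m)
for k in range(1,n):
    u,v=c[k]
    if s[k,4]>15 and 150<v<290: print("orange",s[k],np.round(c[k],1),np.round(atz(u,v,.079),4),"depthpt",np.round(world("top",u,v,d[int(round(v)),int(round(u))]),4))
# mat
m=(hsv[:,:,2]<75).astype(np.uint8);n,l,s,c=cv2.connectedComponentsWithStats(m)
k=1+np.argmax(s[1:,4]*((s[1:,1]>150)&(s[1:,1]<260)));b=cv2.boxPoints(cv2.minAreaRect(np.argwhere(l==k)[:,::-1].astype(np.float32)))
P=[atz(u,v,.003) for u,v in b];print("mat",np.round(P,3).tolist(),np.round(np.mean(P,0),4))
for t,z in (("blue_tray",.018),("white_tray",.022)):
    cams.camera("top") if t=="blue_tray" else 0
    r=finder.masks_of(t,"top")[0];M=r["region"]
    b=cv2.boxPoints(cv2.minAreaRect(np.argwhere(M)[:,::-1].astype(np.float32)));P=np.array([atz(u,v,z) for u,v in b])
    print(t,round(r["confidence"],2),np.round(P,3).tolist(),np.round(P.mean(0),4),np.linalg.norm(P[0]-P[1]),np.linalg.norm(P[1]-P[2]))
```

```text
orange [295 172   7   7  43] [297.9 175.1] [ 0.653  -0.0576  0.079 ] depthpt [ 0.6534 -0.0577  0.0763]
orange [250 213   7   7  33] [253.  216.4] [0.5502 0.049  0.079 ] depthpt [0.5505 0.0494 0.0735]
orange [303 218   7   7  38] [305.8 221.2] [ 0.5413 -0.0787  0.079 ] depthpt [ 0.5411 -0.0786  0.0815]
orange [298 256   6   7  34] [300.6 258.7] [ 0.451  -0.0678  0.079 ] depthpt [ 0.4509 -0.0678  0.0782]
mat [[0.421, 0.107, 0.003], [0.598, 0.096, 0.003], [0.581, -0.133, 0.003], [0.405, -0.119, 0.003]] [ 0.5011 -0.0121  0.003 ]
blue_tray 0.8 [[0.436, 0.377, 0.018], [0.526, 0.375, 0.018], [0.52, 0.253, 0.018], [0.43, 0.256, 0.018]] [0.4777 0.3153 0.018 ] 0.08999280276808583 0.12205438623615113
white_tray 0.79 [[0.543, -0.216, 0.022], [0.557, -0.384, 0.022], [0.435, -0.392, 0.022], [0.422, -0.225, 0.022]] [ 0.4893 -0.3043  0.022 ] 0.1682420937337745 0.12226498638731509
```

Call:
jog_arm(
  rows=[
    {"gripper": 0, "slide": [0.376, -0.291, 0.06], "spin": -1.117},
    {"gripper": 0, "slide": [0.376, -0.291, 0.06], "spin": -1.117},
    {"gripper": 0, "slide": [0.376, -0.291, 0.06], "spin": -1.117},
    {"gripper": 0, "slide": [0.376, -0.291, 0.06], "spin": -1.117},
    {"gripper": 0, "slide": [0.376, -0.291, 0.06], "spin": -1.117},
    {"gripper": 0, "slide": [0.376, -0.291, 0.06], "spin": -1.117},
    {"gripper": 0, "slide": [0.376, -0.291, 0.06], "spin": -1.117},
    {"gripper": 0, "slide": [0.376, -0.291, 0.06], "spin": -1.117},
  ],
  squeeze=8,
)

```text
time_s: 1.85
ee_pos: [0.4171, -0.1365, 0.3547]
eef_rot: [3.141, 0.0, 1.576]
force: [0.3, -1.2, -0.3]
grip_width: 0.0336
grip_force: 0.0
```

Call:
jog_arm(
  rows=[
    {"gripper": 0, "slide": [0.066, 0.032, 0.02], "spin": 0},
    {"gripper": 0, "slide": [0.066, 0.032, 0.04], "spin": 0},
    {"gripper": 0, "slide": [0.066, 0.032, 0.04], "spin": 0},
    {"gripper": 0, "slide": [0.066, 0.032, 0.04], "spin": 0},
    {"gripper": 0, "slide": [0.066, 0.032, 0.04], "spin": 0},
    {"gripper": 0, "slide": [0.066, 0.032, 0.04], "spin": 0},
  ],
)

```text
time_s: 2.45
ee_pos: [0.4486, -0.0733, 0.3154]
eef_rot: [3.14, 0.0, 1.569]
force: [0.7, 0.0, 0.3]
grip_width: 0.0004
grip_force: 0.0
```

Call:
jog_arm(
  rows=[
    {"gripper": 0, "slide": [0.0055, 0.0025, 0.01], "spin": 0},
    {"gripper": 0, "slide": [0.0055, 0.0025, 0.033], "spin": 0},
    {"gripper": 0, "slide": [0.0055, 0.0025, 0.036], "spin": 0},
    {"gripper": 0, "slide": [0.0055, 0.0025, 0.039], "spin": 0},
    {"gripper": 0, "slide": [0.0055, 0.0025, 0.042], "spin": 0},
    {"gripper": 0, "slide": [0.0055, 0.0025, 0.042], "spin": 0},
    {"gripper": 0, "slide": [0.0055, 0.0025, 0.042], "spin": 0},
  ],
)

```text
time_s: 3.15
ee_pos: [0.4515, -0.0671, 0.2736]
eef_rot: [3.14, 0.0, 1.57]
force: [-1.8, 1.2, 8.5]
grip_width: 0.0
grip_force: 4.2
```

Call:
jog_arm(
  rows=[
    {"gripper": 0, "slide": [0, 0, -0.03], "spin": 0},
    {"gripper": 0, "slide": [-0.0115, 0.05, -0.03], "spin": 0},
    {"gripper": 0, "slide": [-0.0115, 0.09, -0.03], "spin": 0},
    {"gripper": 0, "slide": [-0.0115, 0.09, -0.03], "spin": 0},
    {"gripper": 0, "slide": [-0.0115, 0.09, -0.008], "spin": 0},
    {"gripper": 0, "slide": [-0.0115, 0.09, -0.003], "spin": 0},
    {"gripper": 0, "slide": [-0.0115, 0.09, 0], "spin": 0},
    {"gripper": 0, "slide": [-0.0115, 0.09, 0], "spin": 0},
  ],
)

```text
time_s: 3.95
ee_pos: [0.541, -0.0785, 0.2731]
eef_rot: [3.141, 0.0, 1.571]
force: [0.2, -0.3, 1.2]
grip_width: 0.0004
grip_force: 0.6
```

Call:
jog_arm(
  rows=[
    {"gripper": 0, "slide": [0, 0, 0], "spin": 0},
    {"gripper": 0, "slide": [0, 0, 0], "spin": 0},
  ],
)

```text
time_s: 4.15
ee_pos: [0.5412, -0.0785, 0.2733]
eef_rot: [3.141, 0.0, 1.571]
force: [-0.1, 0.3, 2.1]
grip_width: 0.0008
grip_force: 0.6
```

Call:
jog_arm(
  rows=[
    {"gripper": 0, "slide": [0, 0, -0.03], "spin": 0},
    {"gripper": 0, "slide": [0.045, 0.003, -0.03], "spin": 0},
    {"gripper": 0, "slide": [0.09, 0.006, -0.03], "spin": 0},
    {"gripper": 0, "slide": [0.128, 0.009, -0.03], "spin": 0},
    {"gripper": 0, "slide": [0.128, 0.009, -0.03], "spin": 0},
    {"gripper": 0, "slide": [0.128, 0.009, -0.007], "spin": 0},
    {"gripper": 0, "slide": [0.128, 0.009, -0.002], "spin": 0},
    {"gripper": 0, "slide": [0.128, 0.009, 0], "spin": 0},
  ],
)

```text
time_s: 4.95
ee_pos: [0.5504, 0.0491, 0.273]
eef_rot: [3.141, -0.0, 1.57]
force: [-0.3, 1.1, 8.3]
grip_width: 0.0005
grip_force: 4.1
```

Call:
jog_arm(
  rows=[
    {"gripper": 0, "slide": [0, 0, 0], "spin": 0},
    {"gripper": 0, "slide": [0, 0, 0], "spin": 0},
  ],
)

```text
time_s: 5.15
ee_pos: [0.5506, 0.049, 0.274]
eef_rot: [3.14, -0.0, 1.57]
force: [0.1, 1.9, 8.2]
grip_width: 0.0002
grip_force: 3.9
```

Call:
jog_arm(
  rows=[
    {"gripper": 0.055, "slide": [0, 0, -0.02], "spin": 0},
    {"gripper": 0.055, "slide": [0, 0, -0.02], "spin": 0},
    {"gripper": 0.055, "slide": [0, 0, -0.02], "spin": 0},
    {"gripper": 0.055, "slide": [0, 0, -0.02], "spin": 0},
    {"gripper": 0.055, "slide": [0, 0, -0.02], "spin": 0},
    {"gripper": 0.055, "slide": [0, 0, -0.02], "spin": 0},
    {"gripper": 0.055, "slide": [0, 0, -0.02], "spin": 0},
    {"gripper": 0.055, "slide": [0, 0, -0.02], "spin": 0},
  ],
)

```text
time_s: 5.95
ee_pos: [0.5502, 0.0496, 0.2924]
eef_rot: [-3.141, 0.0, 1.571]
force: [-0.4, -0.2, -0.5]
grip_width: 0.0548
grip_force: 0.0
```

Call:
jog_arm(
  rows=[
    {"gripper": 0.055, "slide": [0, 0, 0.03], "spin": 0},
    {"gripper": 0.055, "slide": [0, 0, 0.067], "spin": 0},
    {"gripper": 0.055, "slide": [0, 0, 0.067], "spin": 0},
    {"gripper": 0.02, "slide": [0, 0, 0.067], "spin": 0},
    {"gripper": 0.02, "slide": [0, 0, 0.067], "spin": 0},
    {"gripper": 0.02, "slide": [0, 0, 0.067], "spin": 0},
    {"gripper": 0.02, "slide": [0, 0, 0.067], "spin": 0},
    {"gripper": 0.02, "slide": [0, 0, 0.067], "spin": 0},
  ],
  squeeze=15,
)

```text
time_s: 6.75
ee_pos: [0.5505, 0.0496, 0.2268]
eef_rot: [3.14, -0.0, 1.571]
force: [-1.0, 0.2, 6.8]
grip_width: 0.0275
grip_force: 15.0
```

Call:
jog_arm(
  rows=[
    {"gripper": 0.02, "slide": [0, 0, 0], "spin": 0},
    {"gripper": 0.02, "slide": [0, 0, 0], "spin": 0},
  ],
)

```text
time_s: 6.95
ee_pos: [0.5505, 0.0496, 0.2268]
eef_rot: [3.14, -0.0, 1.571]
force: [-2.3, -0.0, 7.9]
grip_width: 0.028
grip_force: 15.0
```

Call:
jog_arm(
  rows=[
    {"gripper": 0.02, "slide": [0, 0, -0.04], "spin": 0},
    {"gripper": 0.02, "slide": [0, 0, -0.08], "spin": 0},
    {"gripper": 0.02, "slide": [0, 0, -0.11], "spin": 0},
    {"gripper": 0.02, "slide": [-0.03, -0.005, -0.11], "spin": 0},
    {"gripper": 0.02, "slide": [-0.07, -0.01, -0.11], "spin": 0},
    {"gripper": 0.02, "slide": [-0.11, -0.017, -0.11], "spin": 0},
    {"gripper": 0.02, "slide": [-0.15, -0.023, -0.11], "spin": 0},
    {"gripper": 0.02, "slide": [-0.19, -0.028, -0.11], "spin": 0},
  ],
)

```text
time_s: 7.75
ee_pos: [0.5216, -0.1419, 0.336]
eef_rot: [3.141, 0.0, 1.571]
force: [0.2, -0.4, -1.3]
grip_width: 0.0274
grip_force: 15.0
```

Call:
jog_arm(
  rows=[
    {"gripper": 0.02, "slide": [-0.04, -0.006, 0], "spin": 0},
    {"gripper": 0.02, "slide": [-0.08, -0.012, 0], "spin": 0},
    {"gripper": 0.02, "slide": [-0.12, -0.018, 0], "spin": 0},
    {"gripper": 0.02, "slide": [-0.16, -0.024, 0], "spin": 0},
    {"gripper": 0.02, "slide": [-0.19, -0.029, 0], "spin": 0},
    {"gripper": 0.02, "slide": [-0.205, -0.03, 0], "spin": 0},
    {"gripper": 0.02, "slide": [-0.205, -0.03, 0], "spin": 0},
    {"gripper": 0.02, "slide": [-0.205, -0.03, 0], "spin": 0},
  ],
)

```text
time_s: 8.55
ee_pos: [0.4925, -0.3445, 0.3355]
eef_rot: [-3.141, -0.0, 1.571]
force: [-0.6, 0.0, -1.2]
grip_width: 0.0278
grip_force: 15.0
```

Run:
```python
from h import *
im,d=cams.camera("scene");cv2.imwrite("pics/s1.png",im[:,:,::-1])
im,d=cams.camera("top");cv2.imwrite("pics/t1.png",cv2.resize(im[120:320,100:460,::-1],None,fx=2.2,fy=2.2))
```

```text
(no output)
```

View pics/s1.png

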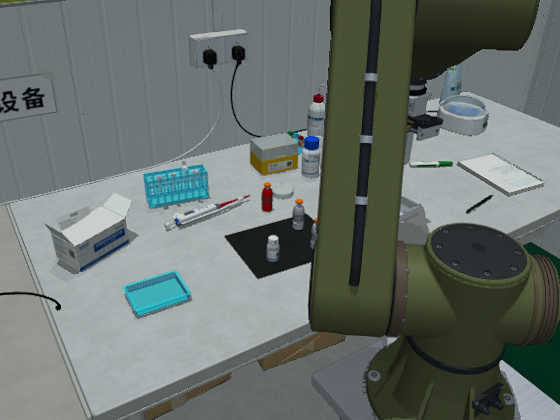

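The scene picture shows the left cartridge gone from the mat, with the bottle at (273,248) and the other two at (299,213) and (315,233) still standing. The held one is hidden behind the arm, with about 1.2 N of weight in the gripper. Now I'll lower it into the white tray.

Call:
jog_arm(
  rows=[
    {"gripper": 0.02, "slide": [0, 0, 0.04], "spin": 0},
    {"gripper": 0.02, "slide": [0, 0, 0.08], "spin": 0},
    {"gripper": 0.02, "slide": [0, 0, 0.1], "spin": 0},
    {"gripper": 0.02, "slide": [0, 0, 0.106], "spin": 0},
    {"gripper": 0.02, "slide": [0, 0, 0.109], "spin": 0},
    {"gripper": 0.02, "slide": [0, 0, 0.11], "spin": 0},
    {"gripper": 0.02, "slide": [0, 0, 0.11], "spin": 0},
  ],
)

```text
time_s: 9.35
ee_pos: [0.4925, -0.3454, 0.2268]
eef_rot: [3.14, 0.001, 1.571]
force: [0.1, 0.1, -0.1]
grip_width: 0.0282
grip_force: 15.0
```

Call:
jog_arm(
  rows=[
    {"gripper": 0.02, "slide": [0, 0, 0.0005], "spin": 0},
    {"gripper": 0.05, "slide": [0, 0, 0.0005], "spin": 0},
    {"gripper": 0.05, "slide": [0, 0, 0.0005], "spin": 0},
    {"gripper": 0.05, "slide": [0, 0, 0.0005], "spin": 0},
    {"gripper": 0.05, "slide": [0, 0, -0.03], "spin": 0},
    {"gripper": 0.055, "slide": [0, 0, -0.07], "spin": 0},
    {"gripper": 0.055, "slide": [0, 0, -0.1], "spin": 0},
    {"gripper": 0.055, "slide": [0, 0, -0.1], "spin": 0},
  ],
)

```text
time_s: 10.15
ee_pos: [0.4925, -0.3457, 0.3302]
eef_rot: [3.136, 0.004, 1.571]
force: [0.3, -0.2, -0.4]
grip_width: 0.0551
grip_force: 0.0
```

Call:
jog_arm(
  rows=[
    {"gripper": 0.055, "slide": [0.04, -0.006, 0], "spin": 0},
    {"gripper": 0.055, "slide": [0.085, -0.013, 0], "spin": 0},
    {"gripper": 0.055, "slide": [0.13, -0.02, 0], "spin": 0},
    {"gripper": 0.055, "slide": [0.175, -0.026, 0], "spin": 0},
    {"gripper": 0.055, "slide": [0.22, -0.033, 0], "spin": 0},
    {"gripper": 0.055, "slide": [0.26, -0.039, 0], "spin": 0},
    {"gripper": 0.055, "slide": [0.278, -0.0415, 0], "spin": 0},
    {"gripper": 0.055, "slide": [0.278, -0.0415, 0], "spin": 0},
  ],
)

```text
time_s: 10.95
ee_pos: [0.4503, -0.0657, 0.3252]
eef_rot: [-3.141, -0.0, 1.573]
force: [0.0, -0.8, 0.2]
grip_width: 0.055
grip_force: 0.0
```

Run:
```python
from h import *
im,d=cams.camera("top");cv2.imwrite("pics/t2.png",cv2.resize(im[120:320,100:460,::-1],None,fx=2.2,fy=2.2))
print(telemetry.get_obs()["ee_pos"],telemetry.get_obs()["eef_rot"])
```

```text
[ 0.45063078 -0.06685673  0.32524637] [-3.14128364e+00 -7.90705986e-06  1.57268722e+00]
```

View pics/t2.png

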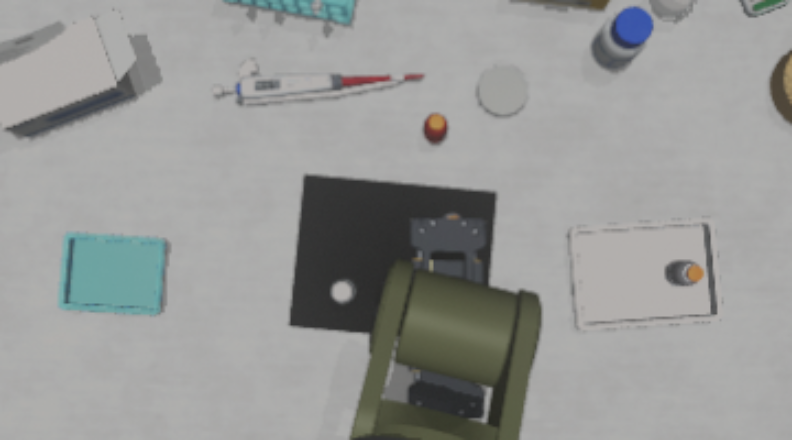

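The crop shows the first stiff cartridge upright in the white tray at (690,272). The arm is now over cartridge C, and the bottle at (342,291) hasn't moved.

Call:
jog_arm(
  rows=[
    {"gripper": 0.055, "slide": [-0.001, 0, 0.04], "spin": 0},
    {"gripper": 0.055, "slide": [-0.001, 0, 0.08], "spin": 0},
    {"gripper": 0.055, "slide": [-0.001, 0, 0.098], "spin": 0},
    {"gripper": 0.055, "slide": [-0.001, 0, 0.098], "spin": 0},
    {"gripper": 0.02, "slide": [-0.001, 0, 0.098], "spin": 0},
    {"gripper": 0.02, "slide": [-0.001, 0, 0.098], "spin": 0},
    {"gripper": 0.02, "slide": [-0.001, 0, 0.098], "spin": 0},
    {"gripper": 0.02, "slide": [-0.001, 0, 0.098], "spin": 0},
  ],
)

```text
time_s: 11.8
ee_pos: [0.4509, -0.0685, 0.2284]
eef_rot: [3.14, 0.0, 1.571]
force: [0.8, -1.1, 4.4]
grip_width: 0.0274
grip_force: 15.0
```

Call:
jog_arm(
  rows=[
    {"gripper": 0.02, "slide": [0, 0, 0], "spin": 0},
    {"gripper": 0.02, "slide": [0, 0, 0], "spin": 0},
  ],
)

```text
time_s: 12.0
ee_pos: [0.4509, -0.0685, 0.2283]
eef_rot: [3.14, 0.0, 1.571]
force: [-0.3, -1.2, 7.2]
grip_width: 0.0279
grip_force: 15.0
```

Call:
jog_arm(
  rows=[
    {"gripper": 0.02, "slide": [0, 0, -0.04], "spin": 0},
    {"gripper": 0.02, "slide": [0, 0, -0.08], "spin": 0},
    {"gripper": 0.02, "slide": [-0.02, 0.003, -0.1], "spin": 0},
    {"gripper": 0.02, "slide": [-0.06, 0.01, -0.1], "spin": 0},
    {"gripper": 0.02, "slide": [-0.1, 0.018, -0.1], "spin": 0},
    {"gripper": 0.02, "slide": [-0.14, 0.025, -0.1], "spin": 0},
    {"gripper": 0.02, "slide": [-0.18, 0.032, -0.1], "spin": 0},
    {"gripper": 0.02, "slide": [-0.2, 0.035, -0.1], "spin": 0},
  ],
)

```text
time_s: 12.8
ee_pos: [0.4856, -0.2711, 0.3274]
eef_rot: [3.142, 0.0, 1.569]
force: [0.6, 0.6, -1.3]
grip_width: 0.028
grip_force: 15.0
```

Call:
jog_arm(
  rows=[
    {"gripper": 0.02, "slide": [0, 0, 0], "spin": 0},
    {"gripper": 0.02, "slide": [0, 0, 0], "spin": 0},
    {"gripper": 0.02, "slide": [0, 0, 0], "spin": 0},
  ],
)

```text
time_s: 13.1
ee_pos: [0.4857, -0.2675, 0.3276]
eef_rot: [-3.141, -0.0, 1.572]
force: [-0.4, 0.4, 0.1]
grip_width: 0.0279
grip_force: 15.0
```

Call:
jog_arm(
  rows=[
    {"gripper": 0.02, "slide": [0, 0, 0.04], "spin": 0},
    {"gripper": 0.02, "slide": [0, 0, 0.08], "spin": 0},
    {"gripper": 0.02, "slide": [0, 0, 0.095], "spin": 0},
    {"gripper": 0.02, "slide": [0, 0, 0.099], "spin": 0},
    {"gripper": 0.02, "slide": [0, 0, 0.1005], "spin": 0},
    {"gripper": 0.02, "slide": [0, 0, 0.101], "spin": 0},
    {"gripper": 0.02, "slide": [0, 0, 0.101], "spin": 0},
  ],
)

```text
time_s: 13.8
ee_pos: [0.486, -0.2685, 0.2279]
eef_rot: [3.14, 0.001, 1.571]
force: [0.4, 0.3, -0.9]
grip_width: 0.0277
grip_force: 15.0
```

Call:
jog_arm(
  rows=[
    {"gripper": 0.02, "slide": [0, 0, 0.001], "spin": 0},
    {"gripper": 0.05, "slide": [0, 0, 0.001], "spin": 0},
    {"gripper": 0.05, "slide": [0, 0, 0.001], "spin": 0},
    {"gripper": 0.05, "slide": [0, 0, 0.001], "spin": 0},
    {"gripper": 0.05, "slide": [0, 0, -0.03], "spin": 0},
    {"gripper": 0.055, "slide": [0, 0, -0.07], "spin": 0},
    {"gripper": 0.055, "slide": [0, 0, -0.1], "spin": 0},
    {"gripper": 0.055, "slide": [0, 0, -0.1], "spin": 0},
  ],
)

```text
time_s: 14.6
ee_pos: [0.4861, -0.2687, 0.3308]
eef_rot: [3.136, 0.004, 1.571]
force: [0.8, 0.5, 0.6]
grip_width: 0.0549
grip_force: 0.0
```

Call:
jog_arm(
  rows=[
    {"gripper": 0.055, "slide": [0.04, 0.01, 0], "spin": 0},
    {"gripper": 0.055, "slide": [0.08, 0.023, 0], "spin": 0},
    {"gripper": 0.055, "slide": [0.12, 0.035, 0], "spin": 0},
    {"gripper": 0.055, "slide": [0.16, 0.047, 0], "spin": 0},
    {"gripper": 0.055, "slide": [0.19, 0.055, 0], "spin": 0},
    {"gripper": 0.055, "slide": [0.19, 0.055, 0], "spin": 0},
    {"gripper": 0.055, "slide": [0.19, 0.055, 0], "spin": 0},
    {"gripper": 0.055, "slide": [0.19, 0.055, 0], "spin": 0},
  ],
)

```text
time_s: 15.4
ee_pos: [0.5405, -0.0793, 0.3261]
eef_rot: [-3.141, 0.0, 1.57]
force: [-0.7, -0.7, -0.2]
grip_width: 0.0553
grip_force: 0.0
```

Now I'm over B at (0.5413, -0.0787), the weak one, to descend and grasp it.

Call:
jog_arm(
  rows=[
    {"gripper": 0.055, "slide": [0, 0.001, 0.04], "spin": 0},
    {"gripper": 0.055, "slide": [0, 0.001, 0.08], "spin": 0},
    {"gripper": 0.055, "slide": [0, 0.001, 0.098], "spin": 0},
    {"gripper": 0.055, "slide": [0, 0.001, 0.098], "spin": 0},
    {"gripper": 0.02, "slide": [0, 0.001, 0.098], "spin": 0},
    {"gripper": 0.02, "slide": [0, 0.001, 0.098], "spin": 0},
    {"gripper": 0.02, "slide": [0, 0.001, 0.098], "spin": 0},
    {"gripper": 0.02, "slide": [0, 0.001, 0.098], "spin": 0},
  ],
)

```text
time_s: 16.2
ee_pos: [0.5418, -0.0785, 0.2295]
eef_rot: [3.14, 0.0, 1.571]
force: [0.9, -0.6, 4.5]
grip_width: 0.0271
grip_force: 15.0
```

Call:
jog_arm(
  rows=[
    {"gripper": 0.02, "slide": [0, 0, 0], "spin": 0},
    {"gripper": 0.02, "slide": [0, 0, 0], "spin": 0},
  ],
)

```text
time_s: 16.4
ee_pos: [0.5419, -0.0785, 0.2295]
eef_rot: [3.14, 0.0, 1.571]
force: [-0.7, 0.0, 6.9]
grip_width: 0.0277
grip_force: 15.0
```

Call:
jog_arm(
  rows=[
    {"gripper": 0.02, "slide": [0, 0, -0.04], "spin": 0},
    {"gripper": 0.02, "slide": [0, 0, -0.08], "spin": 0},
    {"gripper": 0.02, "slide": [0.02, -0.003, -0.1], "spin": 0},
    {"gripper": 0.02, "slide": [0.06, -0.01, -0.1], "spin": 0},
    {"gripper": 0.02, "slide": [0.1, -0.016, -0.1], "spin": 0},
    {"gripper": 0.02, "slide": [0.14, -0.023, -0.1], "spin": 0},
    {"gripper": 0.02, "slide": [0.18, -0.029, -0.1], "spin": 0},
    {"gripper": 0.02, "slide": [0.22, -0.036, -0.1], "spin": 0},
  ],
)

```text
time_s: 17.2
ee_pos: [0.5051, 0.1431, 0.3288]
eef_rot: [3.141, -0.0, 1.571]
force: [0.8, -0.2, -0.6]
grip_width: 0.028
grip_force: 15.0
```

Call:
jog_arm(
  rows=[
    {"gripper": 0.02, "slide": [0.04, -0.007, 0], "spin": 0},
    {"gripper": 0.02, "slide": [0.08, -0.013, 0], "spin": 0},
    {"gripper": 0.02, "slide": [0.12, -0.02, 0], "spin": 0},
    {"gripper": 0.02, "slide": [0.155, -0.025, 0], "spin": 0},
    {"gripper": 0.02, "slide": [0.174, -0.028, 0], "spin": 0},
    {"gripper": 0.02, "slide": [0.174, -0.028, 0], "spin": 0},
    {"gripper": 0.02, "slide": [0.174, -0.028, 0], "spin": 0},
    {"gripper": 0.02, "slide": [0.174, -0.028, 0], "spin": 0},
  ],
)

```text
time_s: 18.0
ee_pos: [0.4779, 0.3146, 0.3286]
eef_rot: [-3.142, 0.0, 1.57]
force: [-0.6, 0.7, -1.3]
grip_width: 0.0274
grip_force: 15.0
```

Call:
jog_arm(
  rows=[
    {"gripper": 0.02, "slide": [0, 0, 0.04], "spin": 0},
    {"gripper": 0.02, "slide": [0, 0, 0.08], "spin": 0},
    {"gripper": 0.02, "slide": [0, 0, 0.095], "spin": 0},
    {"gripper": 0.02, "slide": [0, 0, 0.099], "spin": 0},
    {"gripper": 0.02, "slide": [0, 0, 0.1005], "spin": 0},
    {"gripper": 0.02, "slide": [0, 0, 0.101], "spin": 0},
    {"gripper": 0.02, "slide": [0, 0, 0.101], "spin": 0},
  ],
)

```text
time_s: 18.7
ee_pos: [0.478, 0.3157, 0.2289]
eef_rot: [3.14, -0.001, 1.571]
force: [0.9, 0.1, -0.6]
grip_width: 0.0276
grip_force: 15.0
```

Call:
jog_arm(
  rows=[
    {"gripper": 0.02, "slide": [0, 0, 0.001], "spin": 0},
    {"gripper": 0.05, "slide": [0, 0, 0.001], "spin": 0},
    {"gripper": 0.05, "slide": [0, 0, 0.001], "spin": 0},
    {"gripper": 0.05, "slide": [0, 0, 0.001], "spin": 0},
    {"gripper": 0.05, "slide": [0, 0, -0.03], "spin": 0},
    {"gripper": 0.055, "slide": [0, 0, -0.07], "spin": 0},
    {"gripper": 0.055, "slide": [0, 0, -0.11], "spin": 0},
    {"gripper": 0.055, "slide": [0, 0, -0.15], "spin": 0},
  ],
)

```text
time_s: 19.5
ee_pos: [0.4775, 0.3154, 0.3792]
eef_rot: [-3.141, 0.0, 1.571]
force: [0.4, -0.0, -0.0]
grip_width: 0.0552
grip_force: 0.0
```

Call:
jog_arm(
  rows=[
    {"gripper": 0.055, "slide": [-0.04, 0, 0], "spin": 0},
    {"gripper": 0.055, "slide": [-0.08, 0, 0], "spin": 0},
    {"gripper": 0.055, "slide": [-0.12, 0, 0], "spin": 0},
    {"gripper": 0.055, "slide": [-0.16, 0, 0], "spin": 0},
    {"gripper": 0.055, "slide": [-0.2, 0, 0], "spin": 0},
    {"gripper": 0.055, "slide": [-0.24, 0, 0], "spin": 0},
    {"gripper": 0.055, "slide": [-0.28, -0.02, 0], "spin": 0},
    {"gripper": 0.055, "slide": [-0.28, -0.02, 0], "spin": 0},
  ],
)

```text
time_s: 20.3
ee_pos: [0.4565, 0.0325, 0.3776]
eef_rot: [-3.141, 0.0, 1.567]
force: [-0.2, 0.1, 0.1]
grip_width: 0.0554
grip_force: 0.0
```

Run:
```python
from h import *
im,d=cams.camera("top");cv2.imwrite("pics/t3.png",cv2.resize(im[120:320,100:460,::-1],None,fx=2.2,fy=2.2))
im,d=cams.camera("scene");cv2.imwrite("pics/s3.png",im[:,:,::-1])
o=telemetry.get_obs();print(o["time_s"],o["ee_pos"])
```

```text
20.4 [0.4576575  0.03512827 0.37789758]
```

View pics/t3.png

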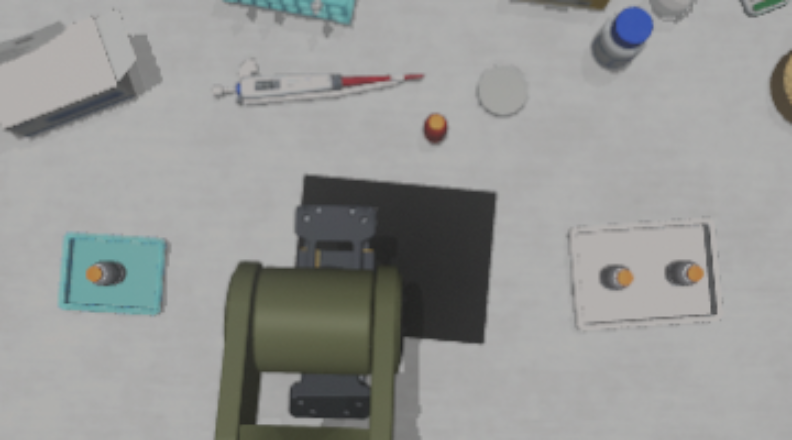

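View pics/s3.png

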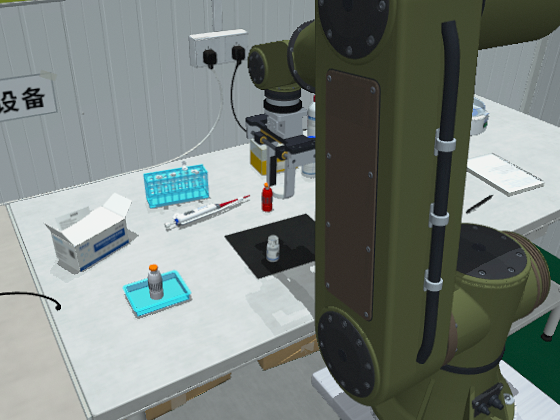

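Two cartridges stand in the white tray at crop (620,277) and (690,272), and one in the blue tray at (105,272). The bottle at (273,248), the pipette, the dish and the red look-alike haven't moved.

```bash
python3 -c "
from station import workorder
print(workorder.hand_in())"
```

```text
the job is handed in; nothing more can be done
None
```

The job is handed in: the two stiff cartridges stand upright in the white tray and the one weak cartridge in the blue tray, with nothing else moved, at about 20 s of the 72 s allowed.

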